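# Set the finished marbles before their plaster models

## Task

The four finished marble carvings stand in a row on the slatted drying rack; set each one upright in the middle of the black rubber pad in front of its own plaster model on the two-step stand, facing the same way as the model, so that the marbles stand in the same order as the models. Carry them upright and set them down gently without dropping them, and leave the plaster models and the rough blanks where they are.

Things in the scene. Friction and masses are not known exactly. Their poses are not given: they have to be found in the camera images.
- marble_figure: Polished marble, loose, about 0.32 kg: draped standing woman, hair in a knot, 130 mm high, plinth 56 x 56 x 12 mm; grip across y on the torso, 32 mm wide, 76 to 97 mm above the underside. Starts in the front row (95 mm apart, turned up to 0.35 rad) on the slatted drying rack, 60 mm above the table. Origin: centre of the underside; z up, its front is -x.
- marble_penguin: Polished marble, loose, about 0.42 kg: upright penguin, 114 mm high, plinth 56 x 56 x 12 mm; grip across y on the flat flippers, 50 mm wide, 36 to 76 mm above the underside. Starts in the front row (95 mm apart, turned up to 0.35 rad) on the slatted drying rack, 60 mm above the table. Origin: centre of the underside; z up, its front is -x.
- marble_bust: Polished marble, loose, about 0.33 kg: head-and-shoulders bust, 105 mm high, plinth 56 x 60 x 10 mm; grip across y on the head, 32 mm wide, 78 to 94 mm above the underside (shoulders 64 mm wide, up to 58 mm). Starts in the front row (95 mm apart, turned up to 0.35 rad) on the slatted drying rack, 60 mm above the table. Origin: centre of the underside; z up, its front is -x.
- marble_bear: Polished marble, loose, about 0.36 kg: walking bear, 68 mm high, plinth 80 x 50 x 10 mm; grip across y on the body, 39 mm wide, widest 48 mm above the underside. Starts in the front row (95 mm apart, turned up to 0.35 rad) on the slatted drying rack, 60 mm above the table. Origin: centre of the underside; z up, its front is -x.
- model_figure: Plaster model of marble_figure, same shape at 3/4 size, loose, on the stand's back step (75 mm above the table; 95 mm apart). Origin: centre of the underside; z up, its front is -x. The 84 mm square black pad before it: centre of its top 115 mm from the origin along -x, y = 0, 32 mm lower; the back step's riser is 60 mm behind that centre.
- model_penguin: Plaster model of marble_penguin, same shape at 3/4 size, loose, on the stand's back step (75 mm above the table; 95 mm apart). Origin: centre of the underside; z up, its front is -x. The 84 mm square black pad before it: centre of its top 115 mm from the origin along -x, y = 0, 32 mm lower; the back step's riser is 60 mm behind that centre.
- model_bust: Plaster model of marble_bust, same shape at 3/4 size, loose, on the stand's back step (75 mm above the table; 95 mm apart). Origin: centre of the underside; z up, its front is -x. The 84 mm square black pad before it: centre of its top 115 mm from the origin along -x, y = 0, 32 mm lower; the back step's riser is 60 mm behind that centre.
- model_bear: Plaster model of marble_bear, same shape at 3/4 size, loose, on the stand's back step (75 mm above the table; 95 mm apart). Origin: centre of the underside; z up, its front is -x. The 84 mm square black pad before it: centre of its top 115 mm from the origin along -x, y = 0, 32 mm lower; the back step's riser is 60 mm behind that centre.
- blank_a: Rough sawn marble blank, 58 x 74 x 44 mm, flat, loose, on the drying rack about 120 mm behind the row of carvings (farther from the robot). To be left alone. Origin: centre of the underside; z up.
- blank_b: Rough sawn marble blank, 50 x 48 x 53 mm, blocky, loose, on the drying rack about 120 mm behind the row of carvings (farther from the robot). To be left alone. Origin: centre of the underside; z up.
Mind the look-alikes: they are no part of the job. Leave any blue, red or turquoise look-alike of the marble_bust alone.

How it is judged (in metres and radians):
At the end, for the whole second after the job is handed in: Each marble stands released and at rest (under 0.02 m/s), upright within 0.06 rad, on the pad before the model of its own shape: within 12 mm of the pad's centre along each of the model's axes, 4 mm of its height, facing the model's way within 0.26 rad (x of marble_figure in the frame of model_figure between -0.127 and -0.103 m and y of marble_figure in the frame of model_figure between -0.012 and 0.012 m and z of marble_figure in the frame of model_figure between -0.036 and -0.028 m and x of model_figure in the frame of marble_figure above 0 m and angle between the x axis of marble_figure and the x axis of model_figure, either way round below 0.26 rad and angle between each of marble_figure, marble_penguin, marble_bust, marble_bear's own z axis and vertical below 0.06 rad and linear speed of each of marble_figure, marble_penguin, marble_bust, marble_bear below 0.02 m/s and x of marble_penguin in the frame of model_penguin between -0.127 and -0.103 m and y of marble_penguin in the frame of model_penguin between -0.012 and 0.012 m and z of marble_penguin in the frame of model_penguin between -0.036 and -0.028 m and x of model_penguin in the frame of marble_penguin above 0 m and angle between the x axis of marble_penguin and the x axis of model_penguin, either way round below 0.26 rad and x of marble_bust in the frame of model_bust between -0.127 and -0.103 m and y of marble_bust in the frame of model_bust between -0.012 and 0.012 m and z of marble_bust in the frame of model_bust between -0.036 and -0.028 m and x of model_bust in the frame of marble_bust above 0 m and angle between the x axis of marble_bust and the x axis of model_bust, either way round below 0.26 rad and x of marble_bear in the frame of model_bear between -0.127 and -0.103 m and y of marble_bear in the frame of model_bear between -0.012 and 0.012 m and z of marble_bear in the frame of model_bear between -0.036 and -0.028 m and x of model_bear in the frame of marble_bear above 0 m and angle between the x axis of marble_bear and the x axis of model_bear, either way round below 0.26 rad); the robot touches nothing.
It fails at once if a plaster model is shifted by more than 8 mm (distance of any of model_figure, model_penguin, model_bust, model_bear from where it was at the start of the episode above 0.008 m).
It fails at once if a rough blank is shifted by more than 15 mm (distance of any of blank_a, blank_b from where it was at the start of the episode above 0.015 m).
It fails at once if a marble is tipped by more than 35 degrees (angle between any of marble_figure, marble_penguin, marble_bust, marble_bear's own z axis and vertical above 0.61 rad).
It fails at once if a marble is dropped or thrown: faster than 0.5 m/s (a fall of about 13 mm) out of the fingers ((linear speed of marble_figure above 0.5 m/s and contact force between the fingers and marble_figure below 0.2 N) or (linear speed of marble_penguin above 0.5 m/s and contact force between the fingers and marble_penguin below 0.2 N) or (linear speed of marble_bust above 0.5 m/s and contact force between the fingers and marble_bust below 0.2 N) or (linear speed of marble_bear above 0.5 m/s and contact force between the fingers and marble_bear below 0.2 N)).
It also fails if it takes over 120 s, if anything falls off the work surface, if the arm or the gripper's body presses on something with over 40 N, if the wrist force passes 120 N, or if a joint passes its speed limit or range.

## Robot

A 6-joint arm with a two-finger parallel gripper is mounted at the origin on the work surface. World frame = base frame: x ahead of the robot, y to its left, z up, the work surface at z = 0. Lengths are in mm, angles in rad, forces in N, time in s.
With the tool pointing down it reaches from about 325 to 1000 mm from the base axis. Payload 5.1 kg.
Tool frame: the origin (TCP) lies on the centre line of the jaws, within the pads' length; the fingertips stand 11 mm ahead of it and the grasp point (between the pads) lies 8 mm behind it; z points along the fingers, y is the line along which they close (so a half turn about z gives the same grasp; the last joint's range is limited). The gripper opens to 85 mm and grips with 20 to 120 N. Pads are 22 mm wide; open, the fingers measure 114 mm over their backs; the gripper's body (76 mm by 85 mm) begins 54 mm behind the grasp point. The pads swing forward as they close: fully open they stand 13 mm farther back than shut.
Start: joints at [-1.362, 0.124, 1.65, -0, 1.367, -0.083], TCP at [186.957, -622.521, 242.322] pointing down, gripper open.
Joint ranges: [-2.61, 2.61], [-1.02, 2.33], [0.03, 2.71], [-1.35, 4.49], [0.32, 2.68], [-2.91, 2.91]. Speed limits (rad/s): [2.57, 2.57, 3.14, 3.14, 3.14, 3.14].

## Interface

Orientations are given as a rotation vector (axis times angle).
In Python, from plant import bot, viewer, order gives the robot as it stands.
- The arm moves only by the shell command python3 -m handwheel 'ROWS' [OPENING] [FORCE]. ROWS is a JSON object of lists of equal length, an entry for each row: "travel": the shift along the tool's x, y, z as a fraction of full scale, a list of three; "rotation": the turn, a rotation vector about the tool's x, y, z as a fraction of full scale, a list of three. In form: {"travel": [[tx, ty, tz], ...], "rotation": [[wx, wy, wz], ...]}. A call has exactly 10 rows; each row shifts and turns the commanded pose from where the row before left it, along the tool's axes as they then stand; what a row does not reach is not made up. Full scale, the value 1, is 20 mm for a shift and 0.1 rad for a turn. A row lasts 1/12 s, in which the tool goes at most 41.7 mm and 7.16 degrees, less where a joint would pass 70% of its speed; a pose out of reach is approached as far as the arm can. A call with a number of a shift or a turn outside -1 to 1 is refused whole. A call with a gripper value outside its range is refused whole. OPENING is the closure, from 0 (fully open) to 1 (shut), set as the call begins (- or left out, the last holds). The fingers move at their own pace and stop on an object; FORCE is the grip in N (left out, the last holds). Time passes only in rows, so rows that do not move let the fingers close, or fill a call up. It gives the time, the measured TCP pose, the force, the opening and the grip force at its end, in the units of the state.
- bot.get_state(): the state, without advancing time (a new reading comes with each control period).
- viewer.read_camera(name): name is "side" or "top" or "wrist"; returns the picture (420x560x3 uint8, red, green, blue); there is no depth.
- viewer.calibration(name): a dict with "intrinsics" (3x3 intrinsics, pixels), "k1" (the pictures are not rectified: a ray, as slopes to the right and down, at radius r is drawn at 1 + k1 r^2 times it, then the intrinsics apply), "R" (3x3) and "t" (3): a world point X has camera coordinates R X + t; the wrist camera has in their place "mount" (4x4, takes a point from camera to tool coordinates, whose origin is the TCP and whose axes are the flange's). Camera axes: x right, y down, z forward; pixel columns grow to the right and rows downward; lengths in mm; the calibration is good to about 2 mm. A picture is of the moment at which its call begins: read the wrist's pose just before it. calibration takes no time and is no camera call.
- order.job_done(): hands the job in; it is judged then, once.
The state is a dict: "time_s": time; "q": joint angles; "joint_vel": joint speeds; "joint_torque": joint torques, N m; "position": TCP position; "eef_rot": TCP orientation; "wrist_force": force on the tool from outside, world axes, zero at the start; "moment": the same for the moment, N m; "gripper_width": finger opening in mm; "finger_force": force on a finger pad.
Only numpy, scipy, OpenCV 4.12 (cv2) and the standard library are available. Lean on these libraries where they do the work, as an engineer would, in place of code of your own. Each camera call takes 0.05 s, during which the arm holds its last target. There are 200 camera calls.

## Working session

There is one attempt and no reset: what is moved stays moved. The work goes in short steps, Python scripts to look and compute and a shell command to move; the robot and the scene stay as the last step left them, time stands still between calls to the robot, and variables do not carry over. Pictures are saved under pics/ and viewed, at most 15 in all, crops included, and the job is handed in when it is done.

```bash
ls; mkdir -p pics; python3 - <<'E'
from plant import bot, viewer
import cv2
print(bot.get_state())
for n in ("side","top","wrist"):
    im=viewer.read_camera(n); cv2.imwrite(f"pics/{n}0.png",im[:,:,::-1]); print(n,viewer.calibration(n))
E
```

```text
pics
{'time_s': 0.0, 'q': array([-1.36162315e+00,  1.24501875e-01,  1.65168556e+00, -3.64753224e-05,
        1.36746453e+00, -8.25752959e-02]), 'joint_vel': array([-0.00025788,  0.00085219, -0.00098918,  0.00084446,  0.00150089,
       -0.00017741]), 'joint_torque': array([-5.27724023e-04, -4.23615789e+01, -3.65448976e+01, -5.87924887e-06,
        6.99034441e-03,  1.57274326e-05]), 'position': array([ 186.81437927, -621.96530082,  241.04823477]), 'eef_rot': array([-3.10619363e+00, -4.56366945e-01,  2.60440195e-04]), 'wrist_force': array([-0.57307659,  0.35754796,  0.97379377]), 'moment': array([-0.00963097, -0.0225348 ,  0.0317318 ]), 'finger_force': 0.0, 'gripper_width': 85.39991194955597}
side {'intrinsics': array([[420.34016038,   0.        , 281.17774873],
       [  0.        , 420.34016038, 207.38252132],
       [  0.        ,   0.        ,   1.        ]]), 'k1': 0.005426499536299075, 'R': array([[-9.86292983e-01, -1.65002339e-01, -6.16899118e-04],
       [-1.03869127e-01,  6.23768667e-01, -7.74676613e-01],
       [ 1.28208255e-01, -7.63994031e-01, -6.32357308e-01]]), 't': array
[... 313 characters left out ...]
.99547098, -0.02291663, -0.09226245],
       [ 0.0916217 ,  0.02759385, -0.99541149]]), 't': array([  50.8283757 ,  477.84653428, 1106.23474184])}
wrist {'intrinsics': array([[319.43475529,   0.        , 282.02095472],
       [  0.        , 319.43475529, 208.18692734],
       [  0.        ,   0.        ,   1.        ]]), 'k1': -0.0463648526114589, 'mount': array([[ 1.51010646e-03, -9.44460677e-01, -3.28620980e-01,
         8.44702058e+01],
       [ 9.99998222e-01,  1.05504285e-03,  1.56306908e-03,
        -3.71504483e-01],
       [-1.12954807e-03, -3.28622757e-01,  9.44460591e-01,
        -1.30077183e+02],
       [ 0.00000000e+00,  0.00000000e+00,  0.00000000e+00,
         1.00000000e+00]])}
```

View pics/top0.png

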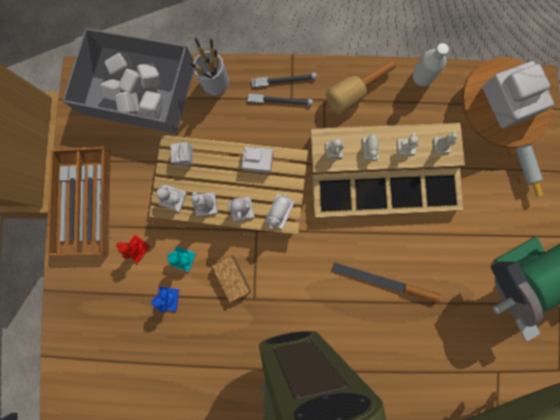

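View pics/side0.png

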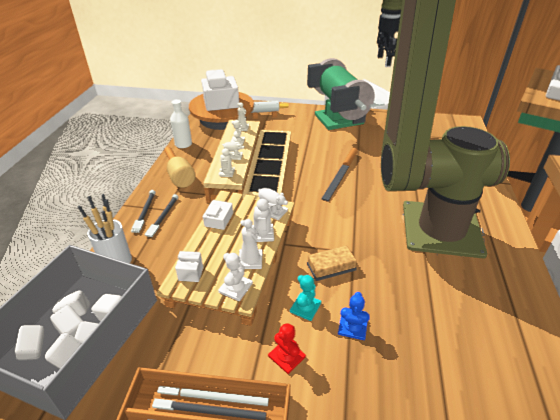

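The top view shows the rack with four marbles at about (170,198), (204,204), (241,209) and (280,211), and the blanks behind them at (181,154) and (257,158). The stand's models are at (335,148), (371,147), (407,145) and (445,144), with pads in front at (336,195) to (440,191). The red (133,250), turquoise (181,259) and blue (166,299) busts are decoys.

```bash
python3 - <<'E'
import cv2,numpy as np
s=cv2.imread("pics/side0.png");t=cv2.imread("pics/top0.png")
a=cv2.resize(s[90:310,160:300],None,fx=2.7,fy=2.7,interpolation=2)[:594]
b=cv2.resize(t[120:240,145:305],(400,300),interpolation=2)
c=cv2.resize(t[120:220,310:470],(400,250),interpolation=2)
o=np.zeros((600,800,3),np.uint8);o[:a.shape[0],:a.shape[1]]=a;o[:300,400:]=b;o[310:560,400:]=c
cv2.imwrite("pics/zoom.png",o)
E
```

```text
(no output)
```

View pics/zoom.png

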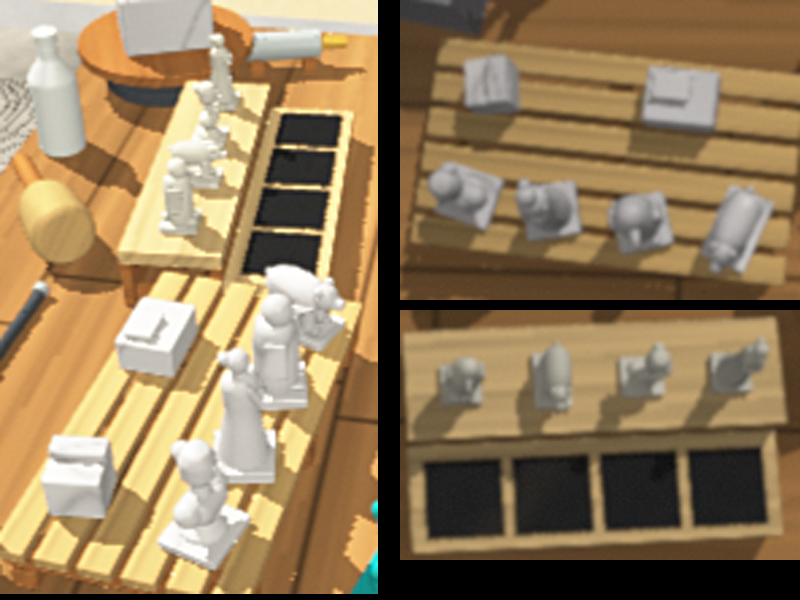

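Rack, left to right: bust (170,198), figure (204,204), penguin (241,209), bear (280,211). Models and their pads, left to right: penguin, bear, bust, figure. Everything that could be mistaken for these is a coloured bust off the rack or a small model on the back step, so the choice is clear.

```bash
cat > h.py <<'E'
import numpy as np, cv2
from plant import bot, viewer
from scipy.spatial.transform import Rotation as Ro
def pose():
    s=bot.get_state(); return np.array(s['position']),Ro.from_rotvec(s['eef_rot']).as_matrix()
def cam(name,p=None):
    c=viewer.calibration(name)
    if name=='wrist':
        P,R=p or pose(); M=c['mount']; W=R@M[:3,:3]; o=P+R@M[:3,3]; return c,W,o
    R=np.array(c['R']); return c,R.T,-R.T@c['t']
def ray(name,uv,z,p=None):
    c,W,o=cam(name,p); K=c['intrinsics']; uv=np.atleast_2d(np.float64(uv))
    n=cv2.undistortPoints(uv[:,None],K,np.array([c['k1'],0,0,0.]))[:,0]
    d=np.c_[n,np.ones(len(n))]@W.T
    return o+d*((z-o[2])/d[:,2])[:,None]
def plan(x,y,z,yaw):
    """tool shift (units of 20mm) in present axes, and turn (units .1 rad about tool z)"""
    P,R=pose(); yn=np.arctan2(R[1,0],R[0,0]); v=R.T@(np.array([x,y,z])-P)
    print('at',P.round(1),'yaw',round(yn,3),'tilt',R[2].round(3),'| shift units',(v/20).round(2),'turn',round(-(yaw-yn)/.1,2))
E
python3 - <<'E'
from h import *
t=cv2.imread("pics/top0.png")
m=cv2.inRange(t,(0,0,0),(45,45,45)); m[:170]=0;m[215:]=0;m[:,:315]=0;m[:,462:]=0
n,l,st,ce=cv2.connectedComponentsWithStats(m)
for i in range(1,n):
    if st[i,4]>200:
        r=cv2.minAreaRect(np.argwhere(l==i)[:,::-1].astype(np.float32)); c=ray('top',r[0],43)[0]; b=ray('top',cv2.boxPoints(r),43); print(st[i],c.round(1),[np.linalg.norm(b[k]-b[k-1]).round(1) for k in range(4)])
print(ray('top',[(170,198),(204,204),(241,209),(280,213)],72).round())
print(ray('top',[(335,153),(371,149),(407,150),(443,149)],80).round())
plan(560,170,330,0)
E
```

```text
[391 177  31  30 824] [ 543.4 -264.6   43. ] [np.float64(78.1), np.float64(77.7), np.float64(78.3), np.float64(77.2)]
[426 176  30  29 796] [ 549.8 -359.1   43. ] [np.float64(75.9), np.float64(79.9), np.float64(76.2), np.float64(79.4)]
[356 178  30  31 828] [ 536.7 -169.9   43. ] [np.float64(78.2), np.float64(76.8), np.float64(78.4), np.float64(76.3)]
[320 180  30  30 830] [530.1 -75.5  43. ] [np.float64(77.6), np.float64(77.8), np.float64(77.7), np.float64(77.2)]
[[508. 360.  72.]
 [494. 268.  72.]
 [483. 171.  72.]
 [475.  69.  72.]]
[[ 634.  -70.   80.]
 [ 647. -164.   80.]
 [ 647. -259.   80.]
 [ 653. -355.   80.]]
at [ 186.8 -622.1  241.3] yaw 0.292 tilt [ 0.    -0.002 -1.   ] | shift units [ 29.26 -32.57  -4.38] turn 2.92
```

```bash
python3 -m handwheel '{"travel":[[0,0,-0.44],[0,0,-0.44],[0,0,-0.44],[0,0,-0.44],[0,0,-0.44],[0,0,-0.44],[0,0,-0.44],[0,0,-0.44],[0,0,-0.44],[0,0,-0.44]],"rotation":[[0,0,0.29],[0,0,0.29],[0,0,0.29],[0,0,0.29],[0,0,0.29],[0,0,0.29],[0,0,0.29],[0,0,0.29],[0,0,0.29],[0,0,0.29]]}'
for i in 1 2 3 4; do :; done
python3 -m handwheel '{"travel":[[0.47,-1,0],[0.47,-1,0],[0.47,-1,0],[0.47,-1,0],[0.47,-1,0],[0.47,-1,0],[0.47,-1,0],[0.47,-1,0],[0.47,-1,0],[0.47,-1,0]],"rotation":[[0,0,0],[0,0,0],[0,0,0],[0,0,0],[0,0,0],[0,0,0],[0,0,0],[0,0,0],[0,0,0],[0,0,0]]}'
python3 -m handwheel '{"travel":[[0.47,-1,0],[0.47,-1,0],[0.47,-1,0],[0.47,-1,0],[0.47,-1,0],[0.47,-1,0],[0.47,-1,0],[0.47,-1,0],[0.47,-1,0],[0.47,-1,0]],"rotation":[[0,0,0],[0,0,0],[0,0,0],[0,0,0],[0,0,0],[0,0,0],[0,0,0],[0,0,0],[0,0,0],[0,0,0]]}'
python3 - <<'E'
from h import *
plan(560,170,330,0)
p=pose(); im=viewer.read_camera('wrist'); cv2.imwrite('pics/w_stand.png',im[:,:,::-1]); np.savez('stand.npz',P=p[0],R=p[1])
E
```

```text
time_s: 0.98
position: [186.9, -622.3, 330.2]
eef_rot: [-3.141, -0.001, 0.0]
wrist_force: [0.0, -0.0, -0.1]
gripper_width: 85.2
finger_force: 0.0
time_s: 1.82
position: [280.8, -421.2, 329.9]
eef_rot: [-3.141, -0.003, 0.0]
wrist_force: [0.1, 0.4, 0.1]
gripper_width: 85.5
finger_force: 0.0
time_s: 2.65
position: [374.4, -221.1, 330.0]
eef_rot: [-3.141, -0.003, 0.0]
wrist_force: [0.2, 0.1, -0.6]
gripper_width: 85.6
finger_force: 0.0
at [ 374.4 -221.1  330. ] yaw 0.002 tilt [-0. -0. -1.] | shift units [  9.31 -19.54   0.  ] turn 0.02
```

```bash
python3 -m handwheel '{"travel":[[0.34,-1,0],[0.34,-1,0],[0.34,-1,0],[0.34,-1,0],[0.34,-1,0],[0.34,-1,0],[0.34,-1,0],[0.34,-1,0],[0.34,-1,0],[0.34,-1,0]],"rotation":[[0,0,0],[0,0,0],[0,0,0],[0,0,0],[0,0,0],[0,0,0],[0,0,0],[0,0,0],[0,0,0],[0,0,0]]}' >/dev/null
python3 -m handwheel '{"travel":[[0.34,-1,0],[0.34,-1,0],[0.34,-1,0],[0.34,-1,0],[0.34,-1,0],[0.34,-1,0],[0.34,-1,0],[0.34,-1,0],[0.34,-1,0],[0.34,-1,0]],"rotation":[[0,0,0],[0,0,0],[0,0,0],[0,0,0],[0,0,0],[0,0,0],[0,0,0],[0,0,0],[0,0,0],[0,0,0]]}' >/dev/null
python3 -m handwheel '{"travel":[[0,-0.3,0.5],[0,-0.3,0.5],[0,-0.3,0.5],[0,-0.3,0.5],[0,-0.3,0.5],[0,-0.3,0.5],[0,0,0.5],[0,0,0.5],[0,0,0.5],[0,0,0]],"rotation":[[0,0,0],[0,0,0],[0,0,0],[0,0,0],[0,0,0],[0,0,0],[0,0,0],[0,0,0],[0,0,0],[0,0,0]]}'
python3 - <<'E'
from h import *
p=pose(); im=viewer.read_camera('wrist'); cv2.imwrite('pics/w1.png',im[:,:,::-1]); np.savez('w1.npz',P=p[0],R=p[1])
c=cv2.resize(im[100:400,:,::-1],(800,429),interpolation=cv2.INTER_CUBIC)
E
```

```text
time_s: 5.2
position: [508.3, 213.4, 237.3]
eef_rot: [3.14, 0.002, -0.006]
wrist_force: [-0.9, 0.3, -0.3]
gripper_width: 85.6
finger_force: 0.0
```

View pics/w1.png

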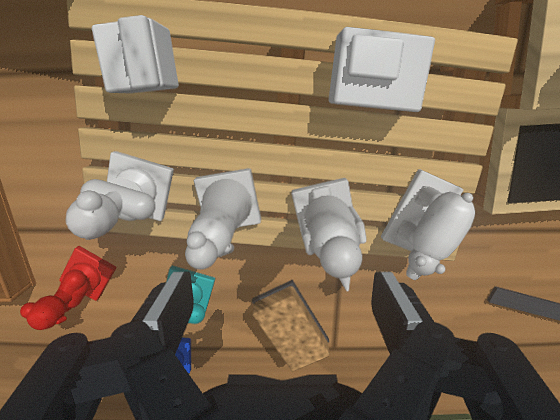

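The wrist view shows the marbles from left to right: bust (plinth about 140,180), figure (228,195), penguin (325,205), bear (430,210). The blanks are behind at (135,55) and (383,65), and red and turquoise busts are below the rack at (85,275) and (190,290).

```bash
python3 - <<'E'
import cv2,numpy as np
t=cv2.imread("pics/w1.png")
o=np.zeros((596,796,3),np.uint8)
for k,(x,y) in enumerate([(62,148),(175,158),(270,163),(375,165)]):
    a=cv2.resize(t[y:y+90,x:x+120],(396,297),interpolation=cv2.INTER_CUBIC)
    o[(k//2)*299:(k//2)*299+297,(k%2)*400:(k%2)*400+396]=a
cv2.imwrite("pics/zoom2.png",o)
E
```

```text
(no output)
```

View pics/zoom2.png

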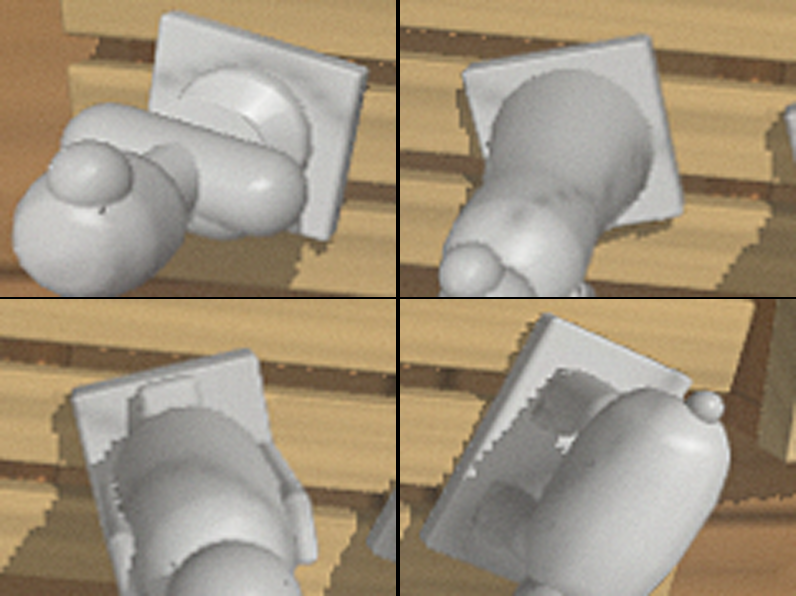

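```bash
python3 - <<'E'
from h import *
d=np.load('w1.npz'); p=(d['P'],d['R'])
C={'bust':((62,148),70,(56,60),[(165,16),(361,72),(325,238),None]),
'figure':((175,158),72,(56,56),[(65,70),(247,40),(277,212),None]),
'penguin':((270,163),72,(56,56),[(77,97),(248,54),None,None]),
'bear':((375,165),70,(80,50),[(148,19),(286,83),None,(31,239)])}
for n,(o,z,(lx,ly),q) in C.items():
    P=[None if a is None else ray('wrist',np.array(a)/3.3+o,z,p)[0][:2] for a in q]
    BL,BR,FR,FL=P
    e=BL-BR; yw=np.arctan2(e[1],e[0])-np.pi/2
    u=np.array([np.cos(yw),np.sin(yw)]); 
    c=(BL+BR)/2-lx/2*u
    s=f'{n} back edge {np.linalg.norm(e):.1f}/{ly} yaw {yw:.3f} c {c.round(1)}'
    if FR is not None: f=BR-FR; s+=f' side {np.linalg.norm(f):.1f}/{lx} yaw2 {np.arctan2(f[1],f[0]):.3f} c2 {((BL+FR)/2).round(1)}'
    if FL is not None: f=BL-FL; s+=f' side {np.linalg.norm(f):.1f}/{lx} yaw2 {np.arctan2(f[1],f[0]):.3f} c2 {((BR+FL)/2).round(1)}'
    print(s)
print(ray('wrist',[(523,124)],43,p), ray('top',[(321.5,181)],43))
E
```

```text
bust back edge 57.3/60 yaw -0.291 c [508.4 353.7] side 54.1/56 yaw2 -0.316 c2 [509.5 354.1]
figure back edge 53.6/56 yaw 0.166 c [495.2 265.1] side 53.3/56 yaw2 0.140 c2 [496.4 266. ]
penguin back edge 50.8/56 yaw 0.260 c [484.9 170.4]
bear back edge 48.7/50 yaw -0.403 c [480.5  74.5] side 74.7/80 yaw2 -0.365 c2 [482.4  72.2]
[[570.21240545 -31.51898543  43.        ]] [[566.27542788 -38.49857865  43.        ]]
```

Measured plinths match the known sizes within 5% (bevels) and top-camera estimates. Bear first.

```bash
python3 -m handwheel '{"travel":[[-0.13,0.7,0],[-0.13,0.7,0],[-0.13,0.7,0],[-0.13,0.7,0],[-0.13,0.7,0],[-0.13,0.7,0],[-0.13,0.7,0],[-0.13,0.7,0],[-0.13,0.7,0],[-0.13,0.7,0]],"rotation":[[0,0,0],[0,0,0],[0,0,0],[0,0,0],[0,0,0],[0,0,0],[0,0,0],[0,0,0],[0,0,0],[0,0,0]]}' 0.1 40 >/dev/null
python3 -m handwheel '{"travel":[[0,0,0.4],[0,0,0.4],[0,0,0.4],[0,0,0.4],[0,0,0.4],[0,0,0.4],[0,0,0.4],[0,0,0.4],[0,0,0.4],[0,0,0.4]],"rotation":[[0,0,0.37],[0,0,0.37],[0,0,0.37],[0,0,0.37],[0,0,0.37],[0,0,0.37],[0,0,0.37],[0,0,0.37],[0,0,0.37],[0,0,0.37]]}'
python3 - <<'E'
from h import *
plan(482,73,98,-.37)
im=viewer.read_camera('wrist'); cv2.imwrite('pics/w2.png',im[:,:,::-1])
E
```

```text
time_s: 6.92
position: [483.7, 72.7, 160.8]
eef_rot: [-3.088, 0.58, -0.002]
wrist_force: [0.4, -0.4, -0.4]
gripper_width: 76.8
finger_force: 0.0
at [483.7  72.7 160.8] yaw -0.371 tilt [ 0.002 -0.    -1.   ] | shift units [-0.09  0.02  3.14] turn -0.01
```

View pics/w2.png

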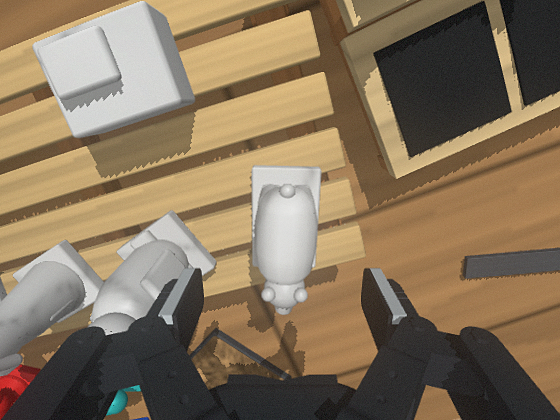

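The bear (285,235) is square and centred between the fingers, and the penguin (150,270) clears the left finger. Descend and grip.

```bash
python3 -m handwheel '{"travel":[[-0.1,0,0.4],[0,0,0.4],[0,0,0.4],[0,0,0.4],[0,0,0.4],[0,0,0.4],[0,0,0.3],[0,0,0.2],[0,0,0.2],[0,0,0]],"rotation":[[0,0,0],[0,0,0],[0,0,0],[0,0,0],[0,0,0],[0,0,0],[0,0,0],[0,0,0],[0,0,0],[0,0,0]]}' 0.15 40
python3 -m handwheel '{"travel":[[0,0,0],[0,0,0],[0,0,0],[0,0,0],[0,0,0],[0,0,0],[0,0,0],[0,0,0],[0,0,0],[0,0,0]],"rotation":[[0,0,0],[0,0,0],[0,0,0],[0,0,0],[0,0,0],[0,0,0],[0,0,0],[0,0,0],[0,0,0],[0,0,0]]}' 1 40
python3 -m handwheel '{"travel":[[0,0,0],[0,0,0],[0,0,0],[0,0,0],[0,0,0],[0,0,-0.1],[0,0,-0.1],[0,0,-0.2],[0,0,-0.2],[0,0,-0.2]],"rotation":[[0,0,0],[0,0,0],[0,0,0],[0,0,0],[0,0,0],[0,0,0],[0,0,0],[0,0,0],[0,0,0],[0,0,0]]}'
```

```text
time_s: 7.8
position: [481.3, 74.7, 97.4]
eef_rot: [3.088, -0.575, -0.002]
wrist_force: [-0.5, 0.4, -0.0]
gripper_width: 72.7
finger_force: 0.0
time_s: 8.63
position: [482.4, 74.5, 99.2]
eef_rot: [3.088, -0.575, 0.002]
wrist_force: [-2.2, -2.2, 6.1]
gripper_width: 37.5
finger_force: 40.3
time_s: 9.47
position: [481.4, 74.8, 114.1]
eef_rot: [3.089, -0.575, -0.002]
wrist_force: [-0.1, -0.1, -4.2]
gripper_width: 37.6
finger_force: 40.5
```

```bash
python3 -m handwheel '{"travel":[[0,0,-0.45],[0,0,-0.45],[0,0,-0.45],[0,0,-0.45],[0,0,-0.45],[0,0,-0.45],[0,0,-0.45],[0,0,-0.45],[0,0,-0.45],[0,0,-0.45]],"rotation":[[0,0,-0.44],[0,0,-0.44],[0,0,-0.44],[0,0,-0.44],[0,0,-0.44],[0,0,-0.44],[0,0,-0.44],[0,0,-0.44],[0,0,-0.44],[0,0,-0.44]]}' >/dev/null
python3 -m handwheel '{"travel":[[0.09,0.62,0],[0.09,0.62,0],[0.09,0.62,0],[0.09,0.62,0],[0.09,0.62,0],[0.09,0.62,0],[0.09,0.62,0],[0.09,0.62,0],[0.09,0.62,0],[0.09,0.62,0]],"rotation":[[0,0,0],[0,0,0],[0,0,0],[0,0,0],[0,0,0],[0,0,0],[0,0,0],[0,0,0],[0,0,0],[0,0,0]]}' > /dev/null
python3 -m handwheel '{"travel":[[0.09,0.62,0],[0.09,0.62,0],[0.09,0.62,0],[0.09,0.62,0],[0.09,0.62,0],[0.09,0.62,0],[0.09,0.62,0],[0.09,0.62,0],[0.09,0.62,0],[0.09,0.62,0]],"rotation":[[0,0,0],[0,0,0],[0,0,0],[0,0,0],[0,0,0],[0,0,0],[0,0,0],[0,0,0],[0,0,0],[0,0,0]]}'
python3 - <<'E'
from h import *
p=pose(); im=viewer.read_camera('wrist'); t=im[:,:,::-1].copy(); cv2.imwrite('pics/w3.png',t)
m=cv2.inRange(t,(0,0,0),(45,45,45)); m[300:]=0
n,l,st,ce=cv2.connectedComponentsWithStats(m)
for i in range(1,n):
    if st[i,4]>500:
        r=cv2.minAreaRect(np.argwhere(l==i)[:,::-1].astype(np.float32)); c=ray('wrist',r[0],43,p)[0]; b=ray('wrist',cv2.boxPoints(r),43,p); print(st[i],c.round(1),[np.linalg.norm(b[k]-b[k-1]).round(1) for k in range(4)])
plan(536.7,-169.9,83,.07)
E
```

```text
time_s: 11.97
position: [535.8, -171.3, 204.3]
eef_rot: [-3.14, -0.113, 0.0]
wrist_force: [0.8, -0.0, -3.5]
gripper_width: 38.0
finger_force: 40.7
at [ 536.2 -173.3  204.4] yaw 0.071 tilt [ 0.001  0.002 -1.   ] | shift units [ 0.03 -0.18  6.07] turn 0.01
```

View pics/w3.png

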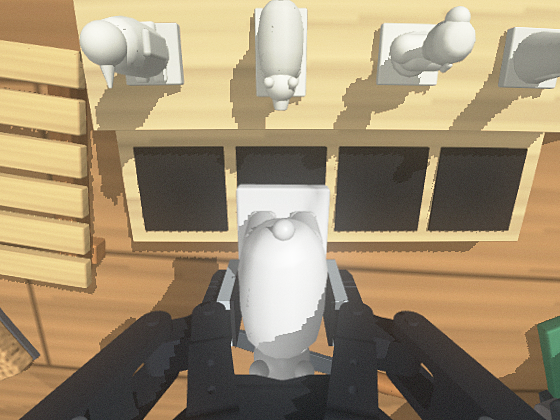

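Over pad 2 with the bear held. Models read left to right: penguin (130,50), bear (280,55), bust (430,45), figure (530,55). Pads run along rows 147–231.

```bash
python3 - <<'E'
from h import *
p=pose()
Q={1:[(135,147),(223,147),(227,230),(140,231)],3:[(338,147),(429,147),(420,231),(334,230)],4:[(441,147),(526,148),(514,230),(430,230)]}
for k,q in Q.items():
    b=ray('wrist',q,43,p); print(k,b.mean(0).round(1),[np.linalg.norm(b[j]-b[j-1]).round(1) for j in range(4)])
b=ray('wrist',[(236,147),(326,147)],43,p); print(b.round(1))
# models plinth back/front corners, z=75+9 (penguin), bear/bust 82.5
print('penguin pl',ray('wrist',[(184,22),(184,83)],84,p).round(1)); print('bear',ray('wrist',[(256,95),(256,9),(305,9),(305,95)],82.5,p).mean(0).round(1))
# held bear plinth top back corners: z = TCP-38.5+10
b=ray('wrist',[(238,186),(328,186)],p[0][2]-28.5,p); e=b[0]-b[1]; print('held bear back mid',b.mean(0).round(1),np.linalg.norm(e),np.arctan2(e[1],e[0])-np.pi/2, 'tcp',p[0])
E
```

```text
1 [530.3 -77.9  43. ] [np.float64(83.7), np.float64(80.9), np.float64(81.7), np.float64(87.4)]
3 [ 543.8 -267.4   43. ] [np.float64(81.8), np.float64(84.0), np.float64(83.7), np.float64(86.7)]
4 [ 551.  -363.1   43. ] [np.float64(82.7), np.float64(82.3), np.float64(83.6), np.float64(88.2)]
[[ 575.1 -129.1   43. ]
 [ 581.  -210.7   43. ]]
penguin pl [[666.8 -95.3  84. ]
 [626.  -94.7  84. ]]
bear [ 651.1 -164.3   82.5]
held bear back mid [ 577.5 -170.9  175.9] 46.24618788295932 0.07123735989705593 tcp [ 536.2200822  -173.30913065  204.44684091]
```

```bash
python3 -m handwheel '{"travel":[[0,-0.09,0.5],[0,0,0.5],[0,0,0.5],[0,0,0.5],[0,0,0.5],[0,0,0.5],[0,0,0.5],[0,0,0.5],[0,0,0.5],[0,0,0.5]],"rotation":[[0,0,0],[0,0,0],[0,0,0],[0,0,0],[0,0,0],[0,0,0],[0,0,0],[0,0,0],[0,0,0],[0,0,0]]}' >/dev/null
python3 -m handwheel '{"travel":[[0,0,0.2],[0,0,0.2],[0,0,0.1],[0,0,0.1],[0,0,0.1],[0,0,0.1],[0,0,0.1],[0,0,0.05],[0,0,0],[0,0,0]],"rotation":[[0,0,0],[0,0,0],[0,0,0],[0,0,0],[0,0,0],[0,0,0],[0,0,0],[0,0,0],[0,0,0],[0,0,0]]}'
python3 -m handwheel '{"travel":[[0,0,0.05],[0,0,0.05],[0,0,0],[0,0,0],[0,0,0],[0,0,0],[0,0,0],[0,0,0],[0,0,0],[0,0,0]],"rotation":[[0,0,0],[0,0,0],[0,0,0],[0,0,0],[0,0,0],[0,0,0],[0,0,0],[0,0,0],[0,0,0],[0,0,0]]}'
```

```text
time_s: 13.68
position: [535.4, -168.2, 85.3]
eef_rot: [3.14, 0.113, 0.0]
wrist_force: [0.2, 0.7, -4.3]
gripper_width: 37.7
finger_force: 40.9
time_s: 14.52
position: [535.4, -168.3, 83.3]
eef_rot: [3.14, 0.113, -0.0]
wrist_force: [0.6, 0.7, -3.4]
gripper_width: 37.5
finger_force: 40.9
```

```bash
python3 -m handwheel '{"travel":[[0,0.1,0.05],[0,0,0.05],[0,0,0],[0,0,0],[0,0,0],[0,0,0],[0,0,0],[0,0,0],[0,0,0],[0,0,0]],"rotation":[[0,0,0],[0,0,0],[0,0,0],[0,0,0],[0,0,0],[0,0,0],[0,0,0],[0,0,0],[0,0,0],[0,0,0]]}'
python3 -m handwheel '{"travel":[[0,0,0.05],[0,0,0],[0,0,0],[0,0,0],[0,0,0],[0,0,0],[0,0,0],[0,0,0],[0,0,0],[0,0,0]],"rotation":[[0,0,0],[0,0,0],[0,0,0],[0,0,0],[0,0,0],[0,0,0],[0,0,0],[0,0,0],[0,0,0],[0,0,0]]}'
```

```text
time_s: 15.35
position: [535.8, -170.5, 82.2]
eef_rot: [3.139, 0.113, 0.001]
wrist_force: [-3.9, 1.5, 5.8]
gripper_width: 37.8
finger_force: 41.7
time_s: 16.18
position: [535.8, -170.5, 82.2]
eef_rot: [3.139, 0.113, 0.0]
wrist_force: [-7.7, 1.6, 9.6]
gripper_width: 38.0
finger_force: 42.1
```

```bash
python3 -m handwheel '{"travel":[[0,0,0],[0,0,0],[0,0,0],[0,0,0],[0,0,0],[0,0,0],[0,0,0],[0,0,0],[0,0,-0.2],[0,0,-0.4]],"rotation":[[0,0,0],[0,0,0],[0,0,0],[0,0,0],[0,0,0],[0,0,0],[0,0,0],[0,0,0],[0,0,0],[0,0,0]]}' 0.2
python3 -m handwheel '{"travel":[[0,0,-0.6],[0,0,-0.6],[0,0,-0.6],[0,0,-0.6],[0,0,-0.6],[0,0,-0.6],[0,0,-0.6],[0,0,-0.6],[0,0,-0.6],[0,0,-0.3]],"rotation":[[0,0,0],[0,0,0],[0,0,0],[0,0,0],[0,0,0],[0,0,0],[0,0,0],[0,0,0],[0,0,0],[0,0,0]]}'
python3 - <<'E'
from h import *
p=pose(); im=viewer.read_camera('wrist'); t=im[:,:,::-1].copy(); cv2.imwrite('pics/w4.png',t[100:360,80:480]); np.savez('w4.npz',P=p[0],R=p[1])
E
python3 -m handwheel '{"travel":[[-0.07,-0.86,0],[-0.07,-0.86,0],[-0.07,-0.86,0],[-0.07,-0.86,0],[-0.07,-0.86,0],[-0.07,-0.86,0],[-0.07,-0.86,0],[-0.07,-0.86,0],[-0.07,-0.86,0],[-0.07,-0.86,0]],"rotation":[[0,0,0],[0,0,0],[0,0,0],[0,0,0],[0,0,0],[0,0,0],[0,0,0],[0,0,0],[0,0,0],[0,0,0]]}' 0.03 >/dev/null
python3 -m handwheel '{"travel":[[-0.07,-0.86,0],[-0.07,-0.86,0],[-0.07,-0.86,0],[-0.07,-0.86,0],[-0.07,-0.86,0],[-0.07,-0.86,0],[-0.07,-0.86,0],[-0.07,-0.86,0],[-0.07,-0.86,0],[-0.07,-0.86,0]],"rotation":[[0,0,0],[0,0,0],[0,0,0],[0,0,0],[0,0,0],[0,0,0],[0,0,0],[0,0,0],[0,0,0],[0,0,0]]}' >/dev/null
python3 -m handwheel '{"travel":[[0,0,0],[0,0,0],[0,0,0],[0,0,0],[0,0,0],[0,0,0],[0,0,0],[0,0,0],[0,0,0],[0,0,0]],"rotation":[[0,0,-0.19],[0,0,-0.19],[0,0,-0.19],[0,0,-0.19],[0,0,-0.19],[0,0,-0.19],[0,0,-0.19],[0,0,-0.19],[0,0,-0.19],[0,0,-0.19]]}'
python3 - <<'E'
from h import *
plan(484,170,117,.26)
E
```

```text
time_s: 17.02
position: [534.7, -169.9, 91.6]
eef_rot: [-3.139, -0.113, 0.003]
wrist_force: [0.6, 1.3, 0.4]
gripper_width: 67.9
finger_force: 0.0
time_s: 17.85
position: [536.3, -170.6, 208.8]
eef_rot: [3.138, 0.113, 0.004]
wrist_force: [-0.1, -0.4, 0.5]
gripper_width: 68.1
finger_force: 0.0
time_s: 20.4
position: [483.0, 170.8, 206.3]
eef_rot: [-3.114, -0.413, -0.0]
wrist_force: [0.0, 0.5, -0.0]
gripper_width: 82.8
finger_force: 0.0
at [483.  170.8 206.3] yaw 0.264 tilt [ 0. -0. -1.] | shift units [0.04 0.05 4.47] turn 0.04
```

View pics/w4.png

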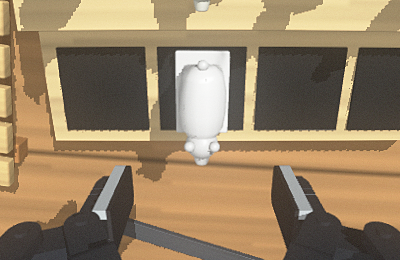

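The bear stands centred on pad 2, with plinth columns 175–231 inside pad columns 157–247. Next is the penguin.

```bash
python3 -m handwheel '{"travel":[[0.03,0,0.5],[0,0,0.5],[0,0,0.5],[0,0,0.5],[0,0,0.5],[0,0,0.5],[0,0,0.5],[0,0,0.4],[0,0,0.4],[0,0,0.1]],"rotation":[[0,0,0],[0,0,0],[0,0,0],[0,0,0],[0,0,0],[0,0,0],[0,0,0],[0,0,0],[0,0,0],[0,0,0]]}'
python3 -m handwheel '{"travel":[[0,0,0],[0,0,0],[0,0,0],[0,0,0],[0,0,0],[0,0,0],[0,0,0],[0,0,0],[0,0,0],[0,0,0]],"rotation":[[0,0,0],[0,0,0],[0,0,0],[0,0,0],[0,0,0],[0,0,0],[0,0,0],[0,0,0],[0,0,0],[0,0,0]]}' 1 40
python3 -m handwheel '{"travel":[[0,0,0],[0,0,0],[0,0,0],[0,0,0],[0,0,0],[0,0,-0.1],[0,0,-0.1],[0,0,-0.2],[0,0,-0.2],[0,0,-0.2]],"rotation":[[0,0,0],[0,0,0],[0,0,0],[0,0,0],[0,0,0],[0,0,0],[0,0,0],[0,0,0],[0,0,0],[0,0,0]]}'
```

```text
time_s: 21.23
position: [482.7, 170.8, 116.5]
eef_rot: [3.114, 0.41, -0.004]
wrist_force: [0.7, -0.2, -0.5]
gripper_width: 82.6
finger_force: 0.0
time_s: 22.07
position: [484.3, 171.0, 119.2]
eef_rot: [3.115, 0.41, 0.003]
wrist_force: [2.2, -2.0, 5.5]
gripper_width: 49.4
finger_force: 43.3
time_s: 22.9
position: [482.7, 171.0, 133.6]
eef_rot: [3.115, 0.41, -0.003]
wrist_force: [0.9, 0.9, -4.5]
gripper_width: 49.2
finger_force: 42.1
```

```bash
python3 -m handwheel '{"travel":[[0,0,-0.3],[0,0,-0.3],[0,0,-0.3],[0,0,-0.3],[0,0,-0.3],[0,0,-0.3],[0,0,-0.3],[0,0,-0.3],[0,0,-0.3],[0,0,-0.3]],"rotation":[[0,0,0.19],[0,0,0.19],[0,0,0.19],[0,0,0.19],[0,0,0.19],[0,0,0.19],[0,0,0.19],[0,0,0.19],[0,0,0.19],[0,0,0.19]]}' >/dev/null
python3 -m handwheel '{"travel":[[0.07,0.62,0],[0.07,0.62,0],[0.07,0.62,0],[0.07,0.62,0],[0.07,0.62,0],[0.07,0.62,0],[0.07,0.62,0],[0.07,0.62,0],[0.07,0.62,0],[0.07,0.62,0]],"rotation":[[0,0,0],[0,0,0],[0,0,0],[0,0,0],[0,0,0],[0,0,0],[0,0,0],[0,0,0],[0,0,0],[0,0,0]]}' > /dev/null
python3 -m handwheel '{"travel":[[0.08,0.63,0],[0.08,0.63,0],[0.08,0.63,0],[0.08,0.63,0],[0.08,0.63,0],[0.08,0.63,0],[0.08,0.63,0],[0.08,0.63,0],[0.08,0.63,0],[0.08,0.63,0]],"rotation":[[0,0,0],[0,0,0],[0,0,0],[0,0,0],[0,0,0],[0,0,0],[0,0,0],[0,0,0],[0,0,0],[0,0,0]]}'
python3 - <<'E'
from h import *
plan(530,-77,101,.07)
p=pose(); im=viewer.read_camera('wrist'); t=im[:,:,::-1].copy(); cv2.imwrite('pics/w5.png',t[0:400,80:520]); np.savez('w5.npz',P=p[0],R=p[1])
E
```

```text
time_s: 25.4
position: [531.6, -77.4, 194.3]
eef_rot: [-3.14, -0.113, 0.0]
wrist_force: [0.8, 0.0, -4.2]
gripper_width: 49.1
finger_force: 42.5
at [531.6 -77.4 194.3] yaw 0.072 tilt [-0. -0. -1.] | shift units [-0.08 -0.03  4.66] turn 0.02
```

View pics/w5.png

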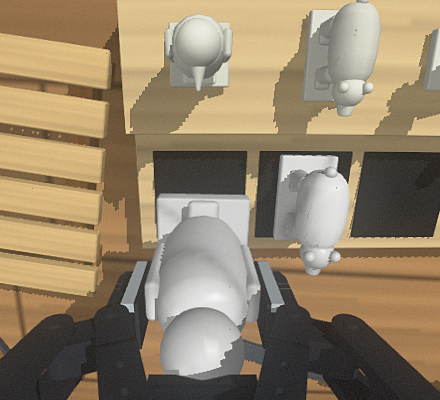

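```bash
python3 - <<'E'
from h import *
d=np.load('w5.npz'); p=(d['P'],d['R'])
def c(a,z,lx):
    b=ray('wrist',a,z,p); e=b[0]-b[1]; y=np.arctan2(e[1],e[0])-np.pi/2; print((b.mean(0)-lx/2*np.array([np.cos(y),np.sin(y),0])).round(1),y.round(3),np.linalg.norm(e).round(1))
c([(237,197),(328,196)],p[0][2]-46,56); c([(363,155),(416,155)],53,80)
print(ray('wrist',[(235,152),(327,152)],43,p).mean(0)-42*np.array([.9976,.0699,0]))
b=ray('wrist',[(339,152),(432,153)],43,p).mean(0)-42*np.array([.9976,.0699,0]);print(b)
E
```

```text
[534.  -77.9 148.3] 0.084 52.5
[ 536.6 -169.8   53. ] 0.078 45.9
[528.52253854 -76.78671851  43.        ]
[ 535.1057096  -169.30956889   43.        ]
```

```bash
python3 -m handwheel '{"travel":[[-0.2,0,0.5],[0,0,0.5],[0,0,0.5],[0,0,0.5],[0,0,0.5],[0,0,0.5],[0,0,0.5],[0,0,0.4],[0,0,0.3],[0,0,0.2]],"rotation":[[0,0,0],[0,0,0],[0,0,0],[0,0,0],[0,0,0],[0,0,0],[0,0,0],[0,0,0],[0,0,0],[0,0,0]]}'
python3 -m handwheel '{"travel":[[0,0,0.05],[0,0,0.05],[0,0,0.05],[0,0,0],[0,0,0],[0,0,0],[0,0,0],[0,0,0],[0,0,0],[0,0,0]],"rotation":[[0,0,0],[0,0,0],[0,0,0],[0,0,0],[0,0,0],[0,0,0],[0,0,0],[0,0,0],[0,0,0],[0,0,0]]}'
```

```text
time_s: 26.28
position: [527.1, -76.3, 105.2]
eef_rot: [-3.139, -0.113, 0.002]
wrist_force: [0.1, 0.1, -4.7]
gripper_width: 49.3
finger_force: 42.7
time_s: 27.12
position: [527.4, -76.5, 103.4]
eef_rot: [3.14, 0.113, 0.0]
wrist_force: [0.0, -0.0, -5.3]
gripper_width: 49.0
finger_force: 42.7
```

```bash
python3 -m handwheel '{"travel":[[0,0,0.05],[0,0,0],[0,0,0],[0,0,0],[0,0,0],[0,0,0],[0,0,0],[0,0,0],[0,0,0],[0,0,0]],"rotation":[[0,0,0],[0,0,0],[0,0,0],[0,0,0],[0,0,0],[0,0,0],[0,0,0],[0,0,0],[0,0,0],[0,0,0]]}'
```

```text
time_s: 27.95
position: [527.4, -76.5, 102.3]
eef_rot: [-3.14, -0.113, 0.0]
wrist_force: [0.2, -0.6, -4.3]
gripper_width: 49.1
finger_force: 42.7
```

```bash
python3 -m handwheel '{"travel":[[0,0,0.05],[0,0,0],[0,0,0],[0,0,0],[0,0,0],[0,0,0],[0,0,0],[0,0,0],[0,0,0],[0,0,0]],"rotation":[[0,0,0],[0,0,0],[0,0,0],[0,0,0],[0,0,0],[0,0,0],[0,0,0],[0,0,0],[0,0,0],[0,0,0]]}'
python3 -m handwheel '{"travel":[[0,0,0.03],[0,0,0],[0,0,0],[0,0,0],[0,0,0],[0,0,0],[0,0,0],[0,0,0],[0,0,0],[0,0,0]],"rotation":[[0,0,0],[0,0,0],[0,0,0],[0,0,0],[0,0,0],[0,0,0],[0,0,0],[0,0,0],[0,0,0],[0,0,0]]}'
```

```text
time_s: 28.78
position: [527.7, -76.5, 102.2]
eef_rot: [3.14, 0.113, 0.001]
wrist_force: [-4.4, 1.4, 5.4]
gripper_width: 49.1
finger_force: 43.8
time_s: 29.62
position: [527.8, -76.6, 102.3]
eef_rot: [3.139, 0.113, 0.001]
wrist_force: [-4.9, 1.1, 9.1]
gripper_width: 49.5
finger_force: 44.1
```

```bash
python3 -m handwheel '{"travel":[[0,0,0],[0,0,0],[0,0,0],[0,0,0],[0,0,0],[0,0,0],[0,0,0],[0,0,0],[0,0,-0.2],[0,0,-0.3]],"rotation":[[0,0,0],[0,0,0],[0,0,0],[0,0,0],[0,0,0],[0,0,0],[0,0,0],[0,0,0],[0,0,0],[0,0,0]]}' 0.13
python3 -m handwheel '{"travel":[[0,0,-0.5],[0,0,-0.5],[0,0,-0.5],[0,0,-0.6],[0,0,-0.6],[0,0,-0.6],[0,0,-0.6],[0,0,-0.6],[0,0,-0.6],[0,0,-0.3]],"rotation":[[0,0,0],[0,0,0],[0,0,0],[0,0,0],[0,0,0],[0,0,0],[0,0,0],[0,0,0],[0,0,0],[0,0,0]]}'
python3 - <<'E'
from h import *
p=pose(); im=viewer.read_camera('wrist'); t=im[:,:,::-1].copy(); cv2.imwrite('pics/w6.png',t[80:360,100:480]); np.savez('w6.npz',P=p[0],R=p[1])
E
python3 -m handwheel '{"travel":[[-0.02,-0.86,0],[-0.02,-0.86,0],[-0.02,-0.86,0],[-0.02,-0.86,0],[-0.02,-0.86,0],[-0.02,-0.86,0],[-0.02,-0.86,0],[-0.02,-0.86,0],[-0.02,-0.86,0],[-0.02,-0.86,0]],"rotation":[[0,0,0],[0,0,0],[0,0,0],[0,0,0],[0,0,0],[0,0,0],[0,0,0],[0,0,0],[0,0,0],[0,0,0]]}' 0.13 >/dev/null
python3 -m handwheel '{"travel":[[-0.02,-0.86,0],[-0.02,-0.86,0],[-0.02,-0.86,0],[-0.02,-0.86,0],[-0.02,-0.86,0],[-0.02,-0.86,0],[-0.02,-0.86,0],[-0.02,-0.86,0],[-0.02,-0.86,0],[-0.02,-0.86,0]],"rotation":[[0,0,-0.08],[0,0,-0.08],[0,0,-0.08],[0,0,-0.08],[0,0,-0.08],[0,0,-0.08],[0,0,-0.08],[0,0,-0.08],[0,0,-0.08],[0,0,-0.08]]}' 
python3 - <<'E'
from h import *
plan(496,266,137,.15)
E
```

```text
time_s: 30.45
position: [526.9, -76.3, 110.4]
eef_rot: [-3.139, -0.113, 0.002]
wrist_force: [-0.8, 0.5, -0.8]
gripper_width: 74.1
finger_force: 0.0
time_s: 31.28
position: [528.1, -76.6, 221.2]
eef_rot: [3.139, 0.113, 0.004]
wrist_force: [-0.1, -0.1, 0.9]
gripper_width: 74.6
finger_force: 0.0
time_s: 33.0
position: [488.1, 266.0, 218.1]
eef_rot: [3.132, 0.239, -0.002]
wrist_force: [0.2, 0.3, -0.9]
gripper_width: 74.2
finger_force: 0.0
at [488.1 266.  218.1] yaw 0.152 tilt [-0.001  0.    -1.   ] | shift units [0.4  0.06 4.05] turn 0.02
```

View pics/w6.png

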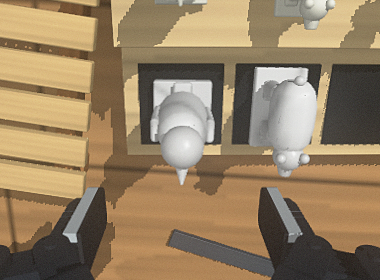

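The penguin stands on pad 1, at about (182,110) in the crop. Now the figure.

```bash
python3 - <<'E'
from h import *
d=np.load('w6.npz'); p=(d['P'],d['R'])
b=ray('wrist',[(255,162),(309,162)],55,p);print(b.mean(0)-28*np.array([.9976,.0699,0]),np.linalg.norm(b[0]-b[1]))
print(ray('wrist',[(240,146),(324,144)],43,p).mean(0)-42*np.array([.9976,.0699,0]))
E
python3 -m handwheel '{"travel":[[0.4,0,0],[0,0,0],[0,0,0.5],[0,0,0.5],[0,0,0.5],[0,0,0.6],[0,0,0.6],[0,0,0.6],[0,0,0.5],[0,0,0.2]],"rotation":[[0,0,0],[0,0,0],[0,0,0],[0,0,0],[0,0,0],[0,0,0],[0,0,0],[0,0,0],[0,0,0],[0,0,0]]}'
python3 -m handwheel '{"travel":[[0,0,0],[0,0,0],[0,0,0],[0,0,0],[0,0,0],[0,0,0],[0,0,0],[0,0,0],[0,0,0],[0,0,0]],"rotation":[[0,0,0],[0,0,0],[0,0,0],[0,0,0],[0,0,0],[0,0,0],[0,0,0],[0,0,0],[0,0,0],[0,0,0]]}' 1 40
python3 -m handwheel '{"travel":[[0,0,0],[0,0,0],[0,0,0],[0,0,0],[0,0,0],[0,0,-0.1],[0,0,-0.1],[0,0,-0.2],[0,0,-0.2],[0,0,-0.2]],"rotation":[[0,0,0],[0,0,0],[0,0,0],[0,0,0],[0,0,0],[0,0,0],[0,0,0],[0,0,0],[0,0,0],[0,0,0]]}'
```

```text
[527.74109194 -76.84834131  55.        ] 50.56863283481008
[527.9295113  -76.77790616  43.        ]
time_s: 33.83
position: [495.3, 265.9, 136.0]
eef_rot: [3.131, 0.238, -0.005]
wrist_force: [-0.9, -1.3, -0.2]
gripper_width: 74.1
finger_force: 0.0
time_s: 34.67
position: [497.2, 267.1, 139.9]
eef_rot: [-3.131, -0.238, -0.003]
wrist_force: [-0.1, 2.4, 5.0]
gripper_width: 30.3
finger_force: 40.4
time_s: 35.5
position: [496.0, 266.2, 154.1]
eef_rot: [3.132, 0.238, -0.003]
wrist_force: [0.5, 0.7, -4.0]
gripper_width: 30.5
finger_force: 39.9
```

```bash
python3 -m handwheel '{"travel":[[0,0,-0.52],[0,0,-0.52],[0,0,-0.52],[0,0,-0.52],[0,0,-0.52],[0,0,-0.52],[0,0,-0.52],[0,0,-0.52],[0,0,-0.52],[0,0,-0.52]],"rotation":[[0,0,0.08],[0,0,0.08],[0,0,0.08],[0,0,0.08],[0,0,0.08],[0,0,0.08],[0,0,0.08],[0,0,0.08],[0,0,0.08],[0,0,0.08]]}'
python3 -m handwheel '{"travel":[[0.01,0.4,0],[0.01,0.6,0],[0.01,0.79,0],[0.01,0.79,0],[0.01,0.79,0],[0.01,0.79,0],[0.01,0.79,0],[0.01,0.79,0],[0.01,0.79,0],[0.01,0.79,0]],"rotation":[[0,0,0],[0,0,0],[0,0,0],[0,0,0],[0,0,0],[0,0,0],[0,0,0],[0,0,0],[0,0,0],[0,0,0]]}' >/dev/null
python3 -m handwheel '{"travel":[[0.01,0.79,0],[0.01,0.79,0],[0.01,0.79,0],[0.01,0.79,0],[0.01,0.79,0],[0.01,0.79,0],[0.01,0.79,0],[0.01,0.79,0],[0.01,0.79,0],[0.01,0.79,0]],"rotation":[[0,0,0],[0,0,0],[0,0,0],[0,0,0],[0,0,0],[0,0,0],[0,0,0],[0,0,0],[0,0,0],[0,0,0]]}' >/dev/null
python3 -m handwheel '{"travel":[[0.01,0.79,0],[0.01,0.79,0],[0.01,0.79,0],[0.01,0.79,0],[0.01,0.79,0],[0.01,0.79,0],[0.01,0.79,0],[0.01,0.79,0],[0.01,0.79,0],[0.01,0.79,0]],"rotation":[[0,0,0],[0,0,0],[0,0,0],[0,0,0],[0,0,0],[0,0,0],[0,0,0],[0,0,0],[0,0,0],[0,0,0]]}' >/dev/null
python3 -m handwheel '{"travel":[[0.01,0.79,0],[0.01,0.79,0],[0.01,0.79,0],[0.01,0.79,0],[0.01,0.79,0],[0.01,0.79,0],[0.01,0.79,0],[0.01,0.79,0],[0.01,0.5,0],[0.01,0.3,0]],"rotation":[[0,0,0],[0,0,0],[0,0,0],[0,0,0],[0,0,0],[0,0,0],[0,0,0],[0,0,0],[0,0,0],[0,0,0]]}'
python3 - <<'E'
from h import *
plan(550,-361,121,.07)
p=pose(); im=viewer.read_camera('wrist'); t=im[:,:,::-1].copy(); cv2.imwrite('pics/w7.png',t[0:400,60:500]); np.savez('w7.npz',P=p[0],R=p[1])
E
```

```text
time_s: 36.33
position: [496.4, 266.5, 259.7]
eef_rot: [3.14, 0.112, -0.0]
wrist_force: [0.4, -0.0, -4.5]
gripper_width: 29.9
finger_force: 40.0
time_s: 39.67
position: [547.9, -337.8, 258.5]
eef_rot: [-3.14, -0.111, 0.0]
wrist_force: [0.1, 0.3, -4.5]
gripper_width: 30.5
finger_force: 40.1
at [ 547.9 -337.8  258.5] yaw 0.071 tilt [-0. -0. -1.] | shift units [0.03 1.16 6.88] turn 0.01
```

View pics/w7.png

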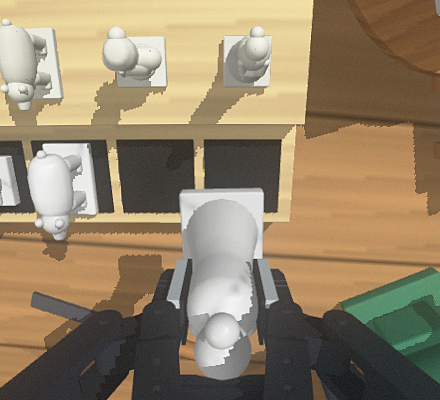

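```bash
python3 - <<'E'
from h import *
d=np.load('w7.npz'); p=(d['P'],d['R'])
b=ray('wrist',[(240,191),(323,188)],192.5,p);e=b[0]-b[1];y=np.arctan2(e[1],e[0])-np.pi/2;print(b.mean(0)-28*np.array([np.cos(y),np.sin(y),0]),y,np.linalg.norm(e))
for q in ([(263,140),(340,140)],[(177,140),(253,140)]): b=ray('wrist',q,43,p);print(b.mean(0)-42*np.array([.9976,.0699,0]),np.linalg.norm(b[0]-b[1]))
E
```

```text
[ 548.77025029 -338.48732287  192.5       ] 0.10945065793183151 52.956834122951534
[ 548.7844833  -358.79484621   43.        ] 82.3707736066965
[ 542.23860893 -266.3062814    43.        ] 81.68884238268494
```

```bash
python3 -m handwheel '{"travel":[[0,0.36,0],[0,0.36,0],[0,0.36,0],[0,0,0.3],[0,0,0.5],[0,0,0.6],[0,0,0.6],[0,0,0.6],[0,0,0.6],[0,0,0.6]],"rotation":[[0,0,0],[0,0,0],[0,0,0.3],[0,0,0],[0,0,0],[0,0,0],[0,0,0],[0,0,0],[0,0,0],[0,0,0]]}' >/dev/null
python3 -m handwheel '{"travel":[[0,0,0.6],[0,0,0.6],[0,0,0.6],[0,0,0.5],[0,0,0.3],[0,0,0.2],[0,0,0.1],[0,0,0],[0,0,0],[0,0,0]],"rotation":[[0,0,0],[0,0,0],[0,0,0],[0,0,0],[0,0,0],[0,0,0],[0,0,0],[0,0,0],[0,0,0],[0,0,0]]}'
python3 -m handwheel '{"travel":[[0,0,0.05],[0,0,0.05],[0,0,0],[0,0,0],[0,0,0],[0,0,0],[0,0,0],[0,0,0],[0,0,0],[0,0,0]],"rotation":[[0,0,0],[0,0,0],[0,0,0],[0,0,0],[0,0,0],[0,0,0],[0,0,0],[0,0,0],[0,0,0],[0,0,0]]}'
```

```text
time_s: 41.38
position: [549.9, -358.0, 125.7]
eef_rot: [3.14, 0.066, 0.002]
wrist_force: [0.8, -0.4, -4.1]
gripper_width: 30.2
finger_force: 40.2
time_s: 42.22
position: [549.5, -357.8, 123.0]
eef_rot: [3.141, 0.066, 0.001]
wrist_force: [0.5, -0.0, -1.4]
gripper_width: 30.1
finger_force: 40.4
```

```bash
python3 -m handwheel '{"travel":[[0,0,0.05],[0,0,0],[0,0,0],[0,0,0],[0,0,0],[0,0,0],[0,0,0],[0,0,0],[0,0,0],[0,0,0]],"rotation":[[0,0,0],[0,0,0],[0,0,0],[0,0,0],[0,0,0],[0,0,0],[0,0,0],[0,0,0],[0,0,0],[0,0,0]]}'
```

```text
time_s: 43.05
position: [549.7, -357.8, 123.0]
eef_rot: [3.14, 0.066, 0.001]
wrist_force: [-3.0, 2.5, 5.6]
gripper_width: 30.7
finger_force: 41.1
```

```bash
python3 -m handwheel '{"travel":[[0,0,0],[0,0,0],[0,0,0],[0,0,0],[0,0,0],[0,0,0],[0,0,0],[0,0,0],[0,0,-0.2],[0,0,-0.3]],"rotation":[[0,0,0],[0,0,0],[0,0,0],[0,0,0],[0,0,0],[0,0,0],[0,0,0],[0,0,0],[0,0,0],[0,0,0]]}' 0.25
python3 -m handwheel '{"travel":[[0,0,-0.5],[0,0,-0.5],[0,0,-0.5],[0,0,-0.6],[0,0,-0.6],[0,0,-0.6],[0,0,-0.6],[0,0,-0.6],[0,0,-0.6],[0,0,-0.3]],"rotation":[[0,0,0],[0,0,0],[0,0,0],[0,0,0],[0,0,0],[0,0,0],[0,0,0],[0,0,0],[0,0,0],[0,0,0]]}'
python3 - <<'E'
from h import *
p=pose(); im=viewer.read_camera('wrist'); t=im[:,:,::-1].copy(); cv2.imwrite('pics/w8.png',t[80:360,60:440]); np.savez('w8.npz',P=p[0],R=p[1])
E
```

```text
time_s: 43.88
position: [549.0, -357.4, 131.3]
eef_rot: [-3.14, -0.066, 0.002]
wrist_force: [-0.5, -0.2, 0.4]
gripper_width: 64.1
finger_force: 0.0
time_s: 44.72
position: [550.0, -358.1, 242.5]
eef_rot: [3.139, 0.066, 0.004]
wrist_force: [0.1, 0.2, 0.7]
gripper_width: 64.1
finger_force: 0.0
```

```bash
python3 -m handwheel '{"travel":[[-0.01,-0.89,0],[-0.01,-0.89,0],[-0.01,-0.89,0],[-0.01,-0.89,0],[-0.01,-0.89,0],[-0.01,-0.89,0],[-0.01,-0.89,0],[-0.01,-0.89,0],[-0.01,-0.89,0],[-0.01,-0.89,0]],"rotation":[[0,0,0],[0,0,0],[0,0,0],[0,0,0],[0,0,0],[0,0,0],[0,0,0],[0,0,0],[0,0,0],[0,0,0]]}' >/dev/null
python3 -m handwheel '{"travel":[[-0.01,-0.89,0],[-0.01,-0.89,0],[-0.01,-0.89,0],[-0.01,-0.89,0],[-0.01,-0.89,0],[-0.01,-0.89,0],[-0.01,-0.89,0],[-0.01,-0.89,0],[-0.01,-0.89,0],[-0.01,-0.89,0]],"rotation":[[0,0,0],[0,0,0],[0,0,0],[0,0,0],[0,0,0],[0,0,0],[0,0,0],[0,0,0],[0,0,0],[0,0,0]]}' >/dev/null
python3 -m handwheel '{"travel":[[-0.01,-0.89,0],[-0.01,-0.89,0],[-0.01,-0.89,0],[-0.01,-0.89,0],[-0.01,-0.89,0],[-0.01,-0.89,0],[-0.01,-0.89,0],[-0.01,-0.89,0],[-0.01,-0.89,0],[-0.01,-0.89,0]],"rotation":[[0,0,0],[0,0,0],[0,0,0],[0,0,0],[0,0,0],[0,0,0],[0,0,0],[0,0,0],[0,0,0],[0,0,0]]}' >/dev/null
python3 -m handwheel '{"travel":[[-0.02,-0.89,0],[-0.02,-0.89,0],[-0.02,-0.89,0],[-0.02,-0.89,0],[-0.02,-0.89,0],[-0.02,-0.89,0],[-0.02,-0.89,0],[-0.02,-0.89,0],[-0.02,-0.89,0],[-0.02,-0.89,0]],"rotation":[[0,0,0],[0,0,0],[0,0,0],[0,0,0],[0,0,0],[0,0,0],[0,0,0],[0,0,0],[0,0,0],[0,0,0]]}' >/dev/null
python3 -m handwheel '{"travel":[[0,0,0],[0,0,0],[0,0,0],[0,0,0],[0,0,0],[0,0,0],[0,0,0],[0,0,0],[0,0,0],[0,0,0]],"rotation":[[0,0,0.34],[0,0,0.34],[0,0,0.34],[0,0,0.34],[0,0,0.34],[0,0,0.34],[0,0,0.34],[0,0,0.34],[0,0,0.34],[0,0,0.34]]}'
python3 - <<'E'
from h import *
plan(509,354,138,-.3)
E
```

```text
time_s: 48.93
position: [508.4, 354.0, 239.6]
eef_rot: [3.106, -0.468, -0.0]
wrist_force: [0.3, -0.0, -0.3]
gripper_width: 64.1
finger_force: 0.0
at [508.4 354.  239.6] yaw -0.299 tilt [-0.  0. -1.] | shift units [ 0.03 -0.01  5.08] turn 0.01
```

View pics/w8.png

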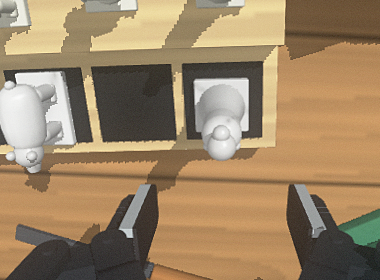

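The figure stands centred on pad 4 (crop 220,110), with pad 3 still free (135,105). Now the bust.

```bash
python3 -m handwheel '{"travel":[[0,0,0.5],[0,0,0.6],[0,0,0.6],[0,0,0.6],[0,0,0.6],[0,0,0.6],[0,0,0.6],[0,0,0.5],[0,0,0.3],[0,0,0.15]],"rotation":[[0,0,0],[0,0,0],[0,0,0],[0,0,0],[0,0,0],[0,0,0],[0,0,0],[0,0,0],[0,0,0],[0,0,0]]}'
python3 -m handwheel '{"travel":[[0,0,0],[0,0,0],[0,0,0],[0,0,0],[0,0,0],[0,0,0],[0,0,0],[0,0,0],[0,0,0],[0,0,0]],"rotation":[[0,0,0],[0,0,0],[0,0,0],[0,0,0],[0,0,0],[0,0,0],[0,0,0],[0,0,0],[0,0,0],[0,0,0]]}' 1 40
python3 -m handwheel '{"travel":[[0,0,0],[0,0,0],[0,0,0],[0,0,0],[0,0,0],[0,0,-0.1],[0,0,-0.1],[0,0,-0.2],[0,0,-0.2],[0,0,-0.2]],"rotation":[[0,0,0],[0,0,0],[0,0,0],[0,0,0],[0,0,0],[0,0,0],[0,0,0],[0,0,0],[0,0,0],[0,0,0]]}'
```

```text
time_s: 49.77
position: [509.2, 352.9, 137.1]
eef_rot: [3.105, -0.467, -0.002]
wrist_force: [0.7, -0.0, -0.2]
gripper_width: 63.9
finger_force: 0.0
time_s: 50.6
position: [510.3, 353.8, 139.8]
eef_rot: [-3.105, 0.466, -0.003]
wrist_force: [1.1, 2.6, 5.0]
gripper_width: 29.9
finger_force: 40.1
time_s: 51.43
position: [509.2, 352.8, 154.1]
eef_rot: [3.105, -0.467, -0.002]
wrist_force: [0.1, 0.6, -3.8]
gripper_width: 29.6
finger_force: 39.7
```

```bash
python3 -m handwheel '{"travel":[[0,0,-0.52],[0,0,-0.52],[0,0,-0.52],[0,0,-0.52],[0,0,-0.52],[0,0,-0.52],[0,0,-0.52],[0,0,-0.52],[0,0,-0.52],[0,0,-0.52]],"rotation":[[0,0,-0.37],[0,0,-0.37],[0,0,-0.37],[0,0,-0.37],[0,0,-0.37],[0,0,-0.37],[0,0,-0.37],[0,0,-0.37],[0,0,-0.37],[0,0,-0.37]]}'
python3 -m handwheel '{"travel":[[-0.01,0.4,0],[-0.01,0.6,0],[-0.01,0.8,0],[-0.01,0.8,0],[-0.01,0.8,0],[-0.01,0.8,0],[-0.01,0.8,0],[-0.01,0.8,0],[-0.01,0.8,0],[-0.01,0.8,0]],"rotation":[[0,0,0],[0,0,0],[0,0,0],[0,0,0],[0,0,0],[0,0,0],[0,0,0],[0,0,0],[0,0,0],[0,0,0]]}' >/dev/null
python3 -m handwheel '{"travel":[[-0.01,0.8,0],[-0.01,0.8,0],[-0.01,0.8,0],[-0.01,0.8,0],[-0.01,0.8,0],[-0.01,0.8,0],[-0.01,0.8,0],[-0.01,0.8,0],[-0.01,0.8,0],[-0.01,0.8,0]],"rotation":[[0,0,0],[0,0,0],[0,0,0],[0,0,0],[0,0,0],[0,0,0],[0,0,0],[0,0,0],[0,0,0],[0,0,0]]}' >/dev/null
python3 -m handwheel '{"travel":[[-0.01,0.8,0],[-0.01,0.8,0],[-0.01,0.8,0],[-0.01,0.8,0],[-0.01,0.8,0],[-0.01,0.8,0],[-0.01,0.8,0],[-0.01,0.8,0],[-0.01,0.8,0],[-0.01,0.8,0]],"rotation":[[0,0,0],[0,0,0],[0,0,0],[0,0,0],[0,0,0],[0,0,0],[0,0,0],[0,0,0],[0,0,0],[0,0,0]]}' >/dev/null
python3 -m handwheel '{"travel":[[-0.02,0.8,0],[-0.02,0.8,0],[-0.02,0.8,0],[-0.02,0.8,0],[-0.02,0.8,0],[-0.02,0.8,0],[-0.02,0.8,0],[-0.02,0.7,0],[-0.02,0.5,0],[0,0.3,0]],"rotation":[[0,0,0],[0,0,0],[0,0,0],[0,0,0],[0,0,0],[0,0,0],[0,0,0],[0,0,0],[0,0,0],[0,0,0]]}'
python3 - <<'E'
from h import *
plan(543,-266,122,.07)
p=pose(); im=viewer.read_camera('wrist'); t=im[:,:,::-1].copy(); cv2.imwrite('pics/w9.png',t[0:400,60:500]); np.savez('w9.npz',P=p[0],R=p[1])
E
```

```text
time_s: 52.27
position: [509.5, 353.1, 259.3]
eef_rot: [3.139, 0.116, -0.001]
wrist_force: [-0.1, -0.1, -2.3]
gripper_width: 30.0
finger_force: 39.7
time_s: 55.6
position: [543.6, -257.4, 258.5]
eef_rot: [-3.14, -0.111, 0.0]
wrist_force: [0.4, 1.1, -3.1]
gripper_width: 29.8
finger_force: 39.8
at [ 543.6 -257.4  258.5] yaw 0.071 tilt [-0. -0. -1.] | shift units [-0.06  0.43  6.83] turn 0.01
```

View pics/w9.png

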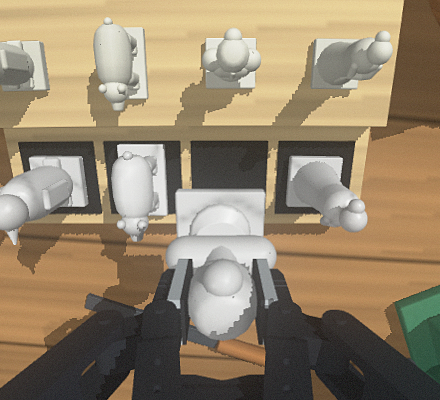

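```bash
python3 - <<'E'
from h import *
d=np.load('w9.npz'); p=(d['P'],d['R'])
b=ray('wrist',[(237,191),(325,190)],189.5,p);e=b[0]-b[1];y=np.arctan2(e[1],e[0])-np.pi/2;print(b.mean(0)-28*np.array([np.cos(y),np.sin(y),0]),y,np.linalg.norm(e))
for q in ([(251,141),(327,141)],): b=ray('wrist',q,43,p);print(b.mean(0)-42*np.array([.9976,.0699,0]),np.linalg.norm(b[0]-b[1]))
for n,q,z,h in (('fig',[(349,155),(410,155)],55,28),('bear',[(178,144),(224,145)],53,40),('peng',[(88,155),(143,155)],55,28)):
    b=ray('wrist',q,z,p);print(n,b.mean(0)-h*np.array([.9976,.0699,0]),np.linalg.norm(b[0]-b[1]))
E
python3 -m handwheel '{"travel":[[0,0.23,0],[0,0.2,0],[0,0,0],[0,0,0.3],[0,0,0.5],[0,0,0.6],[0,0,0.6],[0,0,0.6],[0,0,0.6],[0,0,0.6]],"rotation":[[0,0,0],[0,0,0],[0,0,0],[0,0,0],[0,0,0],[0,0,0],[0,0,0],[0,0,0],[0,0,0],[0,0,0]]}'
```

```text
[ 542.85277075 -257.18908378  189.5       ] 0.08348889069897059 57.037482122619046
[ 542.43331965 -265.14866575   43.        ] 81.3379186633845
fig [ 550.50773534 -359.94569421   55.        ] 64.71166181858474
bear [ 535.64970116 -173.22129008   53.        ] 48.263657639819904
peng [530.96284664 -81.51060443  55.        ] 59.72464019742252
time_s: 56.48
position: [544.1, -264.1, 180.8]
eef_rot: [-3.139, -0.113, 0.002]
wrist_force: [0.1, 0.1, -1.9]
gripper_width: 29.8
finger_force: 39.9
```

```bash
python3 -m handwheel '{"travel":[[0,0,0.6],[0,0,0.6],[0,0,0.5],[0,0,0.4],[0,0,0.3],[0,0,0.2],[0,0,0.1],[0,0,0.03],[0,0,0],[0,0,0]],"rotation":[[0,0,0],[0,0,0],[0,0,0],[0,0,0],[0,0,0],[0,0,0],[0,0,0],[0,0,0],[0,0,0],[0,0,0]]}'
python3 -m handwheel '{"travel":[[0,0,0.05],[0,0,0],[0,0,0],[0,0,0],[0,0,0],[0,0,0],[0,0,0],[0,0,0],[0,0,0],[0,0,0]],"rotation":[[0,0,0],[0,0,0],[0,0,0],[0,0,0],[0,0,0],[0,0,0],[0,0,0],[0,0,0],[0,0,0],[0,0,0]]}'
```

```text
time_s: 57.32
position: [544.8, -264.6, 128.8]
eef_rot: [3.139, 0.113, 0.002]
wrist_force: [-0.2, -1.4, -1.4]
gripper_width: 29.7
finger_force: 39.9
time_s: 58.15
position: [544.4, -264.4, 127.1]
eef_rot: [-3.14, -0.113, 0.0]
wrist_force: [0.3, -0.5, -2.4]
gripper_width: 30.2
finger_force: 39.9
```

```bash
python3 -m handwheel '{"travel":[[0,0,0.05],[0,0,0],[0,0,0],[0,0,0],[0,0,0],[0,0,0],[0,0,0],[0,0,0],[0,0,0],[0,0,0]],"rotation":[[0,0,0],[0,0,0],[0,0,0],[0,0,0],[0,0,0],[0,0,0],[0,0,0],[0,0,0],[0,0,0],[0,0,0]]}'
```

```text
time_s: 58.98
position: [544.5, -264.4, 126.1]
eef_rot: [3.14, 0.113, 0.0]
wrist_force: [-0.6, 0.1, -3.2]
gripper_width: 29.7
finger_force: 39.9
```

```bash
python3 -m handwheel '{"travel":[[0,0,0.05],[0,0,0.05],[0,0,0],[0,0,0],[0,0,0],[0,0,0],[0,0,0],[0,0,0],[0,0,0],[0,0,0]],"rotation":[[0,0,0],[0,0,0],[0,0,0],[0,0,0],[0,0,0],[0,0,0],[0,0,0],[0,0,0],[0,0,0],[0,0,0]]}'
python3 -m handwheel '{"travel":[[0,0,0.05],[0,0,0],[0,0,0],[0,0,0],[0,0,0],[0,0,0],[0,0,0],[0,0,0],[0,0,0],[0,0,0]],"rotation":[[0,0,0],[0,0,0],[0,0,0],[0,0,0],[0,0,0],[0,0,0],[0,0,0],[0,0,0],[0,0,0],[0,0,0]]}'
```

```text
time_s: 59.82
position: [544.5, -264.4, 124.2]
eef_rot: [3.14, 0.113, 0.0]
wrist_force: [-0.2, -0.7, -1.8]
gripper_width: 29.4
finger_force: 39.9
time_s: 60.65
position: [544.5, -264.4, 123.1]
eef_rot: [-3.14, -0.113, 0.0]
wrist_force: [-0.9, -0.1, -3.4]
gripper_width: 29.8
finger_force: 39.9
```

```bash
python3 -m handwheel '{"travel":[[0,0,0.04],[0,0,0],[0,0,0],[0,0,0],[0,0,0],[0,0,0],[0,0,0],[0,0,0],[0,0,0],[0,0,0]],"rotation":[[0,0,0],[0,0,0],[0,0,0],[0,0,0],[0,0,0],[0,0,0],[0,0,0],[0,0,0],[0,0,0],[0,0,0]]}'
python3 -m handwheel '{"travel":[[0,0,0.04],[0,0,0],[0,0,0],[0,0,0],[0,0,0],[0,0,0],[0,0,0],[0,0,0],[0,0,0],[0,0,0]],"rotation":[[0,0,0],[0,0,0],[0,0,0],[0,0,0],[0,0,0],[0,0,0],[0,0,0],[0,0,0],[0,0,0],[0,0,0]]}'
```

```text
time_s: 61.48
position: [544.7, -264.4, 122.7]
eef_rot: [3.139, 0.113, 0.001]
wrist_force: [-1.5, 1.1, 3.9]
gripper_width: 29.9
finger_force: 40.4
time_s: 62.32
position: [544.9, -264.5, 122.8]
eef_rot: [3.139, 0.113, 0.001]
wrist_force: [-2.9, 2.3, 6.8]
gripper_width: 29.7
finger_force: 40.7
```

Bust is on the pad; release, rise, and take the final look.

```bash
python3 -m handwheel '{"travel":[[0,0,0],[0,0,0],[0,0,0],[0,0,0],[0,0,0],[0,0,0],[0,0,0],[0,0,0],[0,0,-0.2],[0,0,-0.3]],"rotation":[[0,0,0],[0,0,0],[0,0,0],[0,0,0],[0,0,0],[0,0,0],[0,0,0],[0,0,0],[0,0,0],[0,0,0]]}' 0.3 >/dev/null
python3 -m handwheel '{"travel":[[0,0,-0.5],[0,0,-0.6],[0,0,-0.7],[0,0,-0.7],[0,0,-0.7],[0,0,-0.7],[0,0,-0.7],[0,0,-0.7],[0,0,-0.7],[0,0,-0.7]],"rotation":[[0,0,0],[0,0,0],[0,0,0],[0,0,0],[0,0,0],[0,0,0],[0,0,0],[0,0,0],[0,0,0],[0,0,0]]}' >/dev/null
python3 -m handwheel '{"travel":[[0,-0.3,-0.3],[0,-0.3,-0.3],[0,-0.3,-0.3],[0,-0.3,0],[0,-0.3,0],[0,-0.3,0],[0,-0.3,0],[0,-0.3,0],[0,0,0],[0,0,0]],"rotation":[[0,0,0],[0,0,0],[0,0,0],[0,0,0],[0,0,0],[0,0,0],[0,0,0],[0,0,0],[0,0,0],[0,0,0]]}'
python3 - <<'E'
from h import *
p=pose(); im=viewer.read_camera('wrist'); t=im[:,:,::-1].copy(); np.savez('w10.npz',P=p[0],R=p[1])
cv2.imwrite('pics/w10.png',cv2.resize(t[70:270,80:480],(800,400),interpolation=2))
s=viewer.read_camera('side')[:,:,::-1]; cv2.imwrite('pics/s10.png',cv2.resize(s[85:215,190:320],(600,600),interpolation=2))
E
```

```text
time_s: 64.82
position: [541.0, -216.2, 283.3]
eef_rot: [3.14, 0.114, -0.001]
wrist_force: [-0.5, -0.2, -0.6]
gripper_width: 60.0
finger_force: 0.0
```

View pics/w10.png

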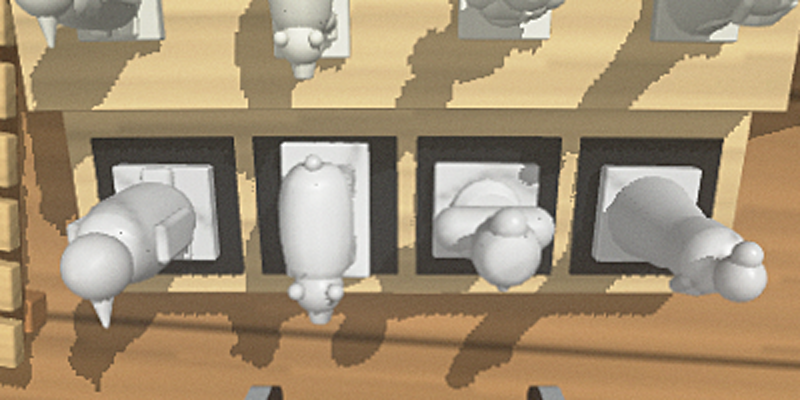

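View pics/s10.png

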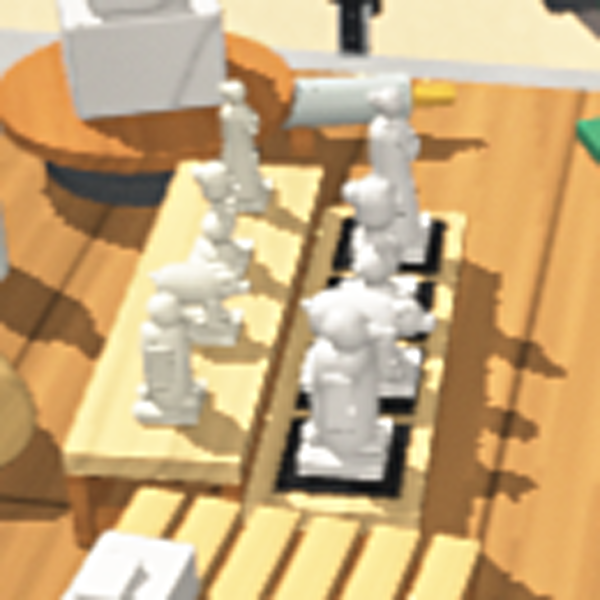

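```bash
python3 - <<'E'
from h import *
d=np.load('w10.npz'); p=(d['P'],d['R']); u=np.array([.9976,.0699]); v=np.array([-.0699,.9976])
for n,a,z,h,q in (('pen',[(113,165),(211,165)],55,28,[(92,138),(234,137)]),('bear',[(281,143),(369,143)],53,40,[(253,137),(395,137)]),('bust',[(435,163),(538,163)],53,28,[(417,138),(560,138)]),('fig',[(604,166),(700,168)],55,28,[(580,138),(722,139)])):
    f=lambda a:np.array(a)/2+[80,70]
    b=ray('wrist',f(a),z,p)[:,:2]; g=ray('wrist',f(q),43,p)[:,:2]; e=b[0]-b[1]; y=np.arctan2(e[1],e[0])-np.pi/2
    D=b.mean(0)-h*u-(g.mean(0)-42*u); print(n,'dx',round(D@u,1),'dy',round(D@v,1),'yaw',round(y-.07,3),np.linalg.norm(e).round(1),np.linalg.norm(g[0]-g[1]).round(1))
E
```

```text
pen dx 0.1 dy -2.3 yaw -0.003 56.0 82.8
bear dx -0.1 dy -1.7 yaw 0.001 49.2 81.4
bust dx 1.3 dy 1.9 yaw 0.006 58.2 82.0
fig dx -0.5 dy 2.2 yaw -0.01 55.2 83.1
```

All four are within about 3 mm of their pad centres, upright and facing the right way.

```bash
python3 -c "
from plant import order
print(order.job_done())"
```

```text
the job is handed in; nothing more can be done
None
```

All four marbles stand upright and released on the pads in front of their own models, within about 3 mm of centre and facing the models' way, and the job was handed in at about 65 s; hand-in returned no verdict.

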